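Unpin the casting box and hold its cover open

TASK

Draw the orange-gripped locking pin out of the hasp of the casting box, lay its steel shaft down in the V notch of the green pin rest and let it go there; then raise the blue cover, which falls shut by itself, to 50 degrees (give or take 6) and hold it there so that the casting inside can be looked at. Finish while still holding the cover steady in the gripper at that angle, with nothing else propping it. Leave the mug, the wood block and the jar where they stand.

Things in the scene. Friction and masses are not known exactly. Their poses are not given: they have to be found in the camera images.
- case: Grey steel casting box fixed to the bench, 200 (x) x 240 (y) x 85 mm high, walls 8 mm, open on top under the cover. Origin: centre of its underside. Its front (handle and hasp side) faces its -x, y runs along the front, z up; yaw varies by up to 0.25 rad. The cover's hinge axis runs along y at x = +100, z = 89 mm, the bore of the hasp along y at x = -140, z = 98 mm.
- bore (a point): Centre of the hasp bore's mouth, on the +y face of the outer eye plate; axes as case. The pin comes out towards +y and must be drawn 62 mm to be clear. Two steel eyes, 40 mm apart over their outsides, 36 mm (x), top 118 mm above the bench, bore 15 mm, stand 40 mm (bore axis) in front of the box; the cover's hasp tongue (bore 21 mm) stands between them.
- cover (a joint): Opening angle of the blue cover in rad: 0 shut, grows as the front edge rises, stop at 1.3. 50 degrees is 0.873. The cover (plate 204 x 246 x 8 mm, 0.5 to 0.95 kg with its handle) has an almost free hinge and falls shut from any angle when let go. The pin in the hasp locks it shut.
- cover_hinge (a point): Point on the hinge axis in the middle of the cover's rear edge, 89 mm above the bench; x and y of its frame are those of the box when the cover is shut, the hinge axis is y.
- cover_handle (a point): Middle of the cover's yellow bar handle: round bar 12 mm thick, 95 mm long, parallel to the hinge, 248 mm from the hinge axis in the cover's plane, 44 mm clear in front of its edge. Shut: 148 mm in front of the box's centre, 52.5 mm towards -y, 89 mm high; at angle a: 248*cos(a) in front of the hinge, 89 + 248*sin(a) mm high. It can turn between the pads: the tool can stay pointing down.
- pin: Loose locking pin, 0.11 kg: axis along its y; origin on the axis at the shoulder. Steel shaft 12 mm thick from y = -62 mm (chamfered tip) to 0, collar 24 mm thick from 0 to 6 mm, orange grip 16 mm thick from 6 to 51 mm. It starts in the hasp, lying level, shoulder 1 to 3 mm off the bore's mouth, grip towards the box's +y, about 96 mm above the bench.
- pin_grip (a point): Point on the pin's axis in the middle of the orange grip, 28.5 mm from the shoulder.
- pin_mid (a point): Point on the pin's axis in the middle of the steel shaft, 31 mm from the shoulder.
- pin_tip (a point): Tip of the pin's shaft, 62 mm from the shoulder.
- rest: Green pin rest fixed to the bench to the left of the box: foot 80 (x) x 60 (y) x 8 mm, origin at the centre of its underside; on it a V notch (90 degrees, open upward, 44 mm long along y, open at both ends), V bottom 40 mm and V top edges 60 mm above the bench, 40 mm apart. Its yaw differs by up to 0.3 rad.
- notch (a point): Where the middle of the pin's shaft belongs: in the middle of the V notch, 48.5 mm above the bench (height of the axis of the pin's 12 mm shaft lying in the V). Its y axis runs along the notch. The pin's collar and grip then stick out past one end.
- mug: White mug, 76 mm wide, 90 mm high, origin at the centre of its underside; leave alone.
- block: Pale wood block 70 x 50 x 60 mm high, origin at the centre of its underside; leave alone.
- jar: Grey jar with red cap, 64 mm wide, 80 mm high, origin at the centre of its underside; leave alone.
Things that resemble listed ones, but are neither listed nor needed, are in the scene too. Of the things like the pin, leave any that is black or white; of the rest the smaller one is meant.

How it is judged:
On the way, in this order (a step that is already met when the one before it is completed fails the run):
1. pin wholly out of the hasp bore, cover shut (y of pin_tip in the frame of bore above 0.001 m and value of joint cover below 0.09 rad), for 0.05 s.
2. pin shaft lying in the V notch, let go and at rest, cover still shut (x of pin_mid in the frame of notch between -0.005 and 0.005 m and y of pin_mid in the frame of notch between -0.016 and 0.016 m and z of pin_mid in the frame of notch between -0.005 and 0.005 m and angle between the y axis of pin and the y axis of notch, either way round below 0.12 rad and contact force between pin and the fingers below 0.1 N and linear speed of pin below 0.03 m/s and value of joint cover below 0.09 rad), for 0.2 s.
At the end, for the whole second after the job is handed in: Cover still at 44 to 56 degrees (0.768 to 0.977 rad), carried by the fingers (over 1 N), no loose thing touching it; pin at rest in the V notch, not touched by the fingers: shaft middle within 5 mm of the notch point across and in height, 16 mm along, in line within 0.12 rad (x of pin_mid in the frame of notch between -0.005 and 0.005 m and y of pin_mid in the frame of notch between -0.016 and 0.016 m and z of pin_mid in the frame of notch between -0.005 and 0.005 m and angle between the y axis of pin and the y axis of notch, either way round below 0.12 rad and contact force between pin and the fingers below 0.1 N and linear speed of pin below 0.03 m/s and value of joint cover between 0.768 and 0.977 rad and velocity of joint cover between -0.05 and 0.05 rad/s and contact force between cover and the fingers above 1 N and contact force between cover and pin below 0.1 N and contact force between cover and mug below 0.1 N and contact force between cover and block below 0.1 N and contact force between cover and jar below 0.1 N); the arm keeps its last pose, push and grip.
It fails at once if the mug is moved by more than 25 mm (distance of mug from where it was at the start of the episode above 0.025 m).
It fails at once if the block is moved by more than 25 mm (distance of block from where it was at the start of the episode above 0.025 m).
It fails at once if the jar is moved by more than 25 mm (distance of jar from where it was at the start of the episode above 0.025 m).
It also fails if it takes over 61 s, if anything falls off the work surface, if the arm or the gripper's body presses on something with over 40 N, if the wrist force passes 120 N, or if a joint passes its speed limit or range.

ROBOT

A 7-joint arm with a two-finger parallel gripper is mounted at the origin on the work surface. World frame = base frame: x ahead of the robot, y to its left, z up, the work surface at z = 0. Lengths are in m, angles in rad, forces in N, time in s.
With the tool pointing down it reaches from about 0.425 to 0.925 m from the base axis. Payload 6.8 kg.
Tool frame: the origin (TCP) lies on the centre line of the jaws, within the pads' length; the fingertips stand 14 mm ahead of it and the grasp point (between the pads) lies 5 mm behind it; z points along the fingers, y is the line along which they close (so a half turn about z gives the same grasp; the last joint's range is limited). The gripper opens to 85 mm and grips with 20 to 120 N. Pads are 22 mm wide; open, the fingers measure 114 mm over their backs; the gripper's body (76 mm by 85 mm) begins 54 mm behind the grasp point. The pads swing forward as they close: fully open they stand 13 mm farther back than shut.
Start: joints at [1.027, 0.477, 0.022, 1.555, -0.011, 1.109, -0.083], TCP at [0.285, -0.612, 0.245] pointing down, gripper open.
Joint ranges: [-2.96, 2.96], [-0.34, 2.1], [-1.41, 1.46], [0.24, 2.44], [-1.37, 4.51], [0.17, 1.92], [-2.96, 2.96]. Speed limits (rad/s): [2.39, 2.39, 3.14, 3.14, 3.14, 3.14, 3.14].

INTERFACE

Orientations are given as a unit quaternion [w, x, y, z].
In Python, from station import bot gives the robot as it stands. The module is installed in compiled form; this text tells all that it offers.
- The arm moves only by the tool drive_tool, never from a script. Its argument "commands" is a list of rows, each an object with "hand": the opening, from 0 (shut) to 1 (fully open); "translation": the shift along the world's x, y, z in mm, a list of three; "angular": the turn, a rotation vector about the world's x, y, z in rad, a list of three. In form: [{"hand": hand, "translation": [tx, ty, tz], "angular": [ax, ay, az]}, ...]. A call has 1 to 12 rows; each row is the pose to reach, as a shift and turn from the pose commanded when the call began; what a row does not reach only later rows make up. A row lasts 1/8 s, in which the tool goes at most 62.5 mm and 10.7 degrees, less where a joint would pass 70% of its speed; a pose out of reach is approached as far as the arm can. A call with a gripper value outside its range is refused whole. The fingers move at their own pace and stop on an object; "force" is the grip in N (left out, the last holds). Time passes only in rows, so rows that repeat a pose let the fingers close. It gives the time, the measured TCP pose, the force, the opening and the grip force at its end, in the units of the state.
- bot.get_obs(): the state, without advancing time (a new reading comes with each control period).
- bot.read_camera(name): name is "scene" or "top"; returns the picture (480x640x3 uint8, red, green, blue); there is no depth.
- bot.camera_model(name): a dict with "fx", "fy", "cx", "cy" (pixels), "view" (4x4, takes a point from world to camera coordinates). Camera axes: x right, y up, looking along -z (the intrinsics and any distortion apply to the point x, -y, -z); pixel columns grow to the right and rows downward; lengths in m; the calibration is good to about 2 mm. A picture is of the moment at which its call begins. camera_model takes no time and is no camera call.
- bot.hand_in(): hands the job in; it is judged then, once.
Trained networks look in the newest picture that a camera, given by its name, has taken for a name from the list of things; names that differ only in an ending like _2 or _b are one class to them, and where a whole thing is asked for, a point or a joint stands for the part that bears it (a point fixed in the world has none). Each returns a list of dicts, best first, with "score" (0 to 1); they miss things now and then, are a little off and sometimes report something else, mostly with a low value. They report only what shows in the picture. A call takes as long as a camera call. They do not tell look-alikes from the thing itself.
- bot.find_in(camera, query): "position" ([column, row] in pixels, amid what is visible of it).
- bot.outline_of(camera, query): "pixels" (480x640 bool, what is visible of it) and "position" ([column, row] in pixels, amid what is visible of it).
The state is a dict: "t": time; "q": joint angles; "joint_vel": joint speeds; "joint_torque": joint torques, N m; "eef_pos": TCP position; "tool_rot": TCP orientation; "contact_force": force on the tool from outside, world axes, zero at the start; "torque": the same for the moment, N m; "gripper_width": opening from 0.0 (shut) to 1.0 (fully open); "grasp_force": force on a finger pad.
Only numpy, scipy, OpenCV 4.12 (cv2) and the standard library are available. Lean on these libraries where they do the work, as an engineer would, in place of code of your own. Each camera call takes 0.05 s, during which the arm holds its last target. There are 200 camera calls.

## Working session

There is one attempt and no reset: what is moved stays moved. The work goes in short steps, Python scripts to look and compute and a tool call to move; the robot and the scene stay as the last step left them, time stands still between calls to the robot, and variables do not carry over. Pictures are saved under pics/ and viewed, at most 10 in all, crops included, and the job is handed in when it is done.

Besides the shell and the picture viewer there is one more tool, called by a JSON object that holds its "op" and its "data". drive_tool: Moves the arm, as the interface text tells. Its arguments: {"type":"object","properties":{"commands":{"type":"array","items":{"type":"object","properties":{"hand":{"type":"number"},"translation":{"type":"array","items":{"type":"number"}},"angular":{"type":"array","items":{"type":"number"}}}}},"force":{"type":"number"}},"required":["commands"]}

```bash
mkdir -p pics; python3 - <<'E'
from station import bot
import cv2,numpy as np
for c in ("scene","top"):
    im=bot.read_camera(c); cv2.imwrite(f"pics/{c}0.png",im[:,:,::-1])
    m=bot.camera_model(c); print(c,{k:(np.round(v,4).tolist()) if k!='dist' else v for k,v in m.items()})
    for q in ("case","pin","pin_grip","rest","cover_handle","cover","mug","block","jar"):
        print(q,[(np.round(d["position"],1).tolist(),round(d["score"],2)) for d in bot.find_in(c,q)][:4])
print(bot.get_obs())
E
```

```text
scene {'fx': 509.7826, 'fy': 509.7826, 'cx': 326.447, 'cy': 238.9568, 'view': [[-0.5083, 0.8611, 0.0115, 0.2859], [-0.5111, -0.3124, 0.8007, 0.2025], [0.6931, 0.4012, 0.5989, -1.527], [0.0, 0.0, 0.0, 1.0]]}
case [([291.1, 251.7], 0.81)]
pin [([392.5, 292.3], 0.94), ([424.7, 245.4], 0.93), ([303.3, 203.4], 0.58), ([360.2, 228.4], 0.54)]
pin_grip [([361.4, 227.5], 0.68), ([421.1, 243.5], 0.61), ([391.3, 295.2], 0.58), ([303.8, 202.9], 0.56)]
rest [([484.4, 285.1], 0.92), ([289.8, 251.8], 0.41)]
cover_handle [([288.2, 240.8], 0.75)]
cover [([292.5, 238.3], 0.81)]
mug [([498.9, 348.2], 0.56)]
block [([390.9, 337.1], 0.7)]
jar [([212.2, 184.0], 0.58), ([498.2, 349.2], 0.42)]
top {'fx': 465.6853, 'fy': 465.6853, 'cx': 322.6345, 'cy': 238.8731, 'view': [[0.0052, -1.0, -0.001, -0.0376], [0.9908, 0.005, 0.1349, -0.5398], [-0.1349, -0.0017, 0.9909, -1.08], [0.0, 0.0, 0.0, 1.0]]}
case [([345.4, 220.6], 0.6), ([177.4, 285.1], 0.55)]
pin [([386.2, 320.5], 0.83), ([288.9, 263.1], 0.77), ([248.4, 312.9], 0.7), ([244.3, 235.8], 0.53)]
pin_grip [([247.7, 235.2], 0.83), ([251.3, 315.3], 0.63), ([388.6
[... 322 characters left out ...]
15,  0.0223747 ,  1.55539614, -0.01152902,
        1.10925773, -0.08311465]), 'joint_vel': array([ 7.25283319e-05,  1.96403445e-04, -2.39346593e-04, -1.35262672e-03,
       -5.63215133e-04, -5.92733967e-04,  7.14410503e-04]), 'joint_torque': array([ 4.62127446e-06, -5.96337247e+01,  1.60622220e+00, -2.81550926e+01,
        1.24928739e-02,  1.48553027e-03,  3.70622658e-06]), 'eef_pos': array([ 0.28496844, -0.61193133,  0.24532706]), 'tool_rot': array([3.71917069e-05, 9.76359051e-01, 2.16155038e-01, 3.86516817e-05]), 'contact_force': array([-0.06500525,  0.12706038,  0.51449931]), 'torque': array([-0.0200606 ,  0.02120744, -0.00749561]), 'grasp_force': 0.0, 'gripper_width': 0.9967407626017373}
```

View pics/top0.png

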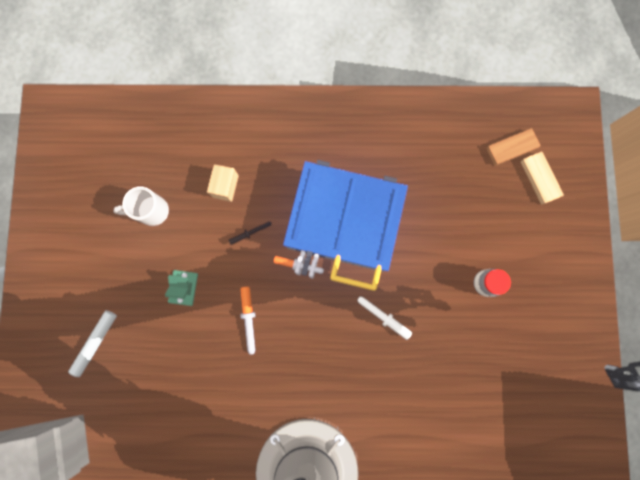

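View pics/scene0.png

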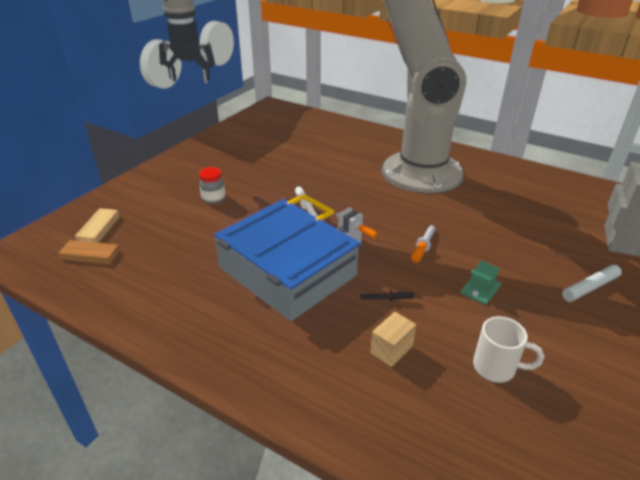

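The top view shows the locking pin, orange, in the hasp at (285,262). There is a larger look-alike at (248,320), black and white decoys, the rest at (181,287), and the handle at (356,280). I'll measure next.

```bash
cat > h.py <<'E'
import numpy as np,cv2
from station import bot
def ray(c,uv):
    m=bot.camera_model(c);V=np.array(m["view"]);R,t=V[:3,:3],V[:3,3]
    uv=np.atleast_2d(np.asarray(uv,float))
    d=np.c_[(uv[:,0]-m["cx"])/m["fx"],-(uv[:,1]-m["cy"])/m["fy"],-np.ones(len(uv))]@R
    return -R.T@t,d
def back(c,uv,z):
    o,d=ray(c,uv);return o+d*((z-o[2])/d[:,2])[:,None]
def tri(a,b):
    A=[];B=[]
    for c,uv in(("top",a),("scene",b)):
        o,d=ray(c,uv);d=d[0]/np.linalg.norm(d[0]);P=np.eye(3)-np.outer(d,d);A.append(P);B.append(P@o)
    return np.linalg.lstsq(np.vstack(A),np.hstack(B),rcond=None)[0]
def proj(c,p):
    m=bot.camera_model(c);V=np.array(m["view"]);p=np.atleast_2d(p)@V[:3,:3].T+V[:3,3]
    return np.c_[m["cx"]-m["fx"]*p[:,0]/p[:,2],m["cy"]+m["fy"]*p[:,1]/p[:,2]]
def comp(im,lo,hi,near):
    hsv=cv2.cvtColor(im,cv2.COLOR_RGB2HSV);n,l,s,c=cv2.connectedComponentsWithStats(cv2.inRange(hsv,lo,hi))
    k=[i for i in range(1,n) if s[i,4]>15];i=min(k,key=lambda i:np.hypot(*(c[i]-near)));return l==i,c[i]
E
python3 - <<'E'
from h import *
T=cv2.imread("pics/top0.png")[:,:,::-1].copy();S=cv2.imread("pics/scene0.png")[:,:,::-1].copy()
B=((100,120,40),(130,255,255));Y=((20,120,80),(35,255,255));O=((5,190,120),(14,255,255));G=((65,60,20),(95,255,255))
def rect(m,z,c):
    ys,xs=np.nonzero(m);p=back(c,np.c_[xs,ys],z)[:,:2].astype(np.float32);r=cv2.minAreaRect(p*1000);return r
m,c=comp(T,*B,(345,217));print("cover",rect(m,.093,"top"),m.sum())
bt,_=comp(T,*B,(345,217))
for n,k,a,b in(("handle",Y,(356,280),(315,205)),("pin",O,(283,261),(368,231)),("rest",G,(181,287),(484,283)),("bigpin",O,(247,300),(418,250))):
    m,c=comp(T,*k,a);m2,c2=comp(S,*k,b);print(n,m.sum(),m2.sum(),c,c2,tri(c,c2))
    for z in (.06,.089,.096):print(z,rect(m,z,"top"))
def crop(im,c,w,f): x,y=c;return cv2.resize(im[y-w:y+w,x-w:x+w],None,fx=f,fy=f,interpolation=cv2.INTER_CUBIC)
a=np.hstack([crop(T,(181,287),25,8),crop(T,(290,262),25,8)]);b=np.hstack([crop(S,(484,283),25,8),crop(S,(355,225),25,8)])
cv2.imwrite("pics/crop.png",cv2.resize(np.vstack([a,b]),(600,600))[:,:,::-1])
E
```

```text
cover ((587.3010864257812, -86.46945190429688), (243.4274444580078, 202.762939453125), 76.47587585449219) 9135
handle 374 318 [354.69518717 277.04545455] [314.50628931 205.55974843] [ 0.44511923 -0.10584489  0.08903471]
0.06 ((456.8080749511719, -111.87983703613281), (110.02362060546875, 53.794410705566406), 76.518310546875)
0.089 ((455.0013427734375, -109.86691284179688), (107.07719421386719, 52.353816986083984), 76.51829528808594)
0.096 ((454.56524658203125, -109.38105773925781), (106.36602020263672, 52.006072998046875), 76.51832580566406)Traceback (most recent call last):
  File "<stdin>", line 9, in <module>
  File "h.py", line 20, in comp
    k=[i for i in range(1,n) if s[i,4]>15];i=min(k,key=lambda i:np.hypot(*(c[i]-near)));return l==i,c[i]
                                             ~~~^^^^^^^^^^^^^^^^^^^^^^^^^^^^^^^^^^^^^^^
ValueError: min() iterable argument is empty
```

```bash
python3 - <<'E'
from h import *
T=cv2.imread("pics/top0.png")[:,:,::-1].copy();S=cv2.imread("pics/scene0.png")[:,:,::-1].copy()
hs=lambda im,u,v:cv2.cvtColor(im,cv2.COLOR_RGB2HSV)[v,u]
print(hs(T,281,261),hs(T,247,299),hs(S,369,232),hs(S,418,250),hs(T,181,287),hs(S,484,270),hs(T,230,250))
O=((4,205,150),(16,255,255));G=((65,60,20),(95,255,255))
def rect(m,z,c):
    ys,xs=np.nonzero(m);p=back(c,np.c_[xs,ys],z)[:,:2].astype(np.float32);return [np.round(v,1) for v in cv2.minAreaRect(p*1000)]
for n,k,a,b in(("pin",O,(283,261),(368,231)),("bigpin",O,(247,300),(418,250)),("rest",G,(181,287),(484,283))):
  try:
    m,c=comp(T,*k,a);m2,c2=comp(S,*k,b);print(n,m.sum(),m2.sum(),c,c2,tri(c,c2))
    for z in (.008,.06,.096):print(z,rect(m,z,"top"))
  except Exception as e: print(n,e)
def crop(im,c,w,f): x,y=c;return cv2.resize(im[y-w:y+w,x-w:x+w],None,fx=f,fy=f,interpolation=cv2.INTER_CUBIC)
a=np.hstack([crop(T,(181,287),25,6),crop(T,(290,262),25,6)]);b=np.hstack([crop(S,(484,283),25,6),crop(S,(355,225),25,6)])
cv2.imwrite("pics/crop.png",np.vstack([a,b])[:,:,::-1])
E
```

```text
[ 15 163 254] [ 11 181 224] [ 15 244 226] [ 14 241 179] [ 73  77 120] [ 76 105 104] [ 10 129 111]
pin min() iterable argument is empty
bigpin min() iterable argument is empty
rest 721 926 [181.41331484 287.26352288] [482.22786177 282.55507559] [0.42276804 0.3056819  0.01853783]
0.008 [array([424. , 309.1]), array([65.5, 76.1]), np.float64(82.5)]
0.06 [array([422.4, 293.3]), array([62.5, 72.6]), np.float64(82.5)]
0.096 [array([421.3, 282.3]), array([60.5, 70.2]), np.float64(82.5)]
```

View pics/crop.png

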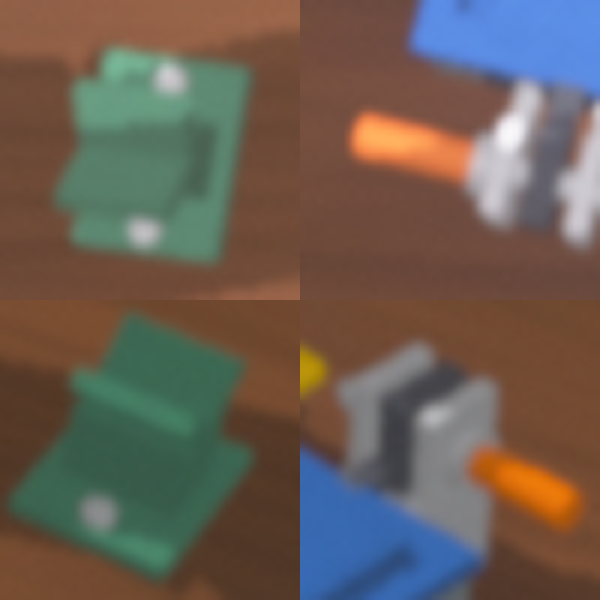

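```bash
cat > fit.py <<'E'
from h import *
from scipy.optimize import minimize
def box(x0,x1,y0,y1,z0,z1):return np.array([[x,y,z] for x in(x0,x1) for y in(y0,y1) for z in(z0,z1)])
def place(P,x,y,yaw,z=0):
    c,s=np.cos(yaw),np.sin(yaw);return P@np.array([[c,s,0],[-s,c,0],[0,0,1]])+[x,y,z]
K=4
def render(cam,parts):
    M=np.zeros((480*K,640*K),np.uint8)
    for p in parts:
        h=cv2.convexHull(((proj(cam,p)+.5)*K).astype(np.float32)).astype(np.int32);cv2.fillConvexPoly(M,h,1)
    return M
def fit(masks,model,x0,step):
    up={c:cv2.resize(cv2.GaussianBlur(m.astype(np.float32),(0,0),.7),None,fx=K,fy=K,interpolation=cv2.INTER_LINEAR)>.5 for c,m in masks.items()}
    def cost(p):
        t=0
        for c,m in up.items():
            r=render(c,model(p))>0;t+=1-(r&m).sum()/(r|m).sum()
        return t
    s=np.vstack([x0]+[np.array(x0)+np.eye(len(x0))[i]*step[i] for i in range(len(x0))])
    r=minimize(cost,x0,method="Nelder-Mead",options=dict(initial_simplex=s,xatol=1e-4,fatol=1e-4,maxiter=300));return r.x,r.fun
E
python3 - <<'E'
from fit import *
T=bot.read_camera("top");S=bot.read_camera("scene")
near=lambda c,q,p:min(bot.outline_of(c,q),key=lambda d:np.hypot(*(np.array(d["position"])-p)))["pixels"]
B=((100,120,40),(130,255,255))
cv=dict(top=comp(T,*B,(345,217))[0],scene=near("scene","cover",(292,238)))
mt={c:m for c,m in cv.items() if c=="top"}
print("cover top",fit(mt,lambda p:[place(box(-.104,.1,-.123,.123,.085,.093),*p)],[.587,-.0865,-.236],[.01,.01,.05]))
ms=near("scene","rest",(484,283));mT=near("top","rest",(181,287));print(ms.sum(),mT.sum())
rm=lambda p:[place(box(-.04,.04,-.03,.03,0,.008),*p[:3]),place(box(-p[3],p[3],-.022,.022,.05,.06),*p[:3]),place(box(-p[3]*.6,p[3]*.6,-.022,.022,0,.05),*p[:3])]
for mk in(dict(top=mT),dict(scene=ms),dict(top=mT,scene=ms)):print("rest",fit(mk,rm,[.423,.3,-.18,.024],[.01,.01,.1,.003]))
O=((8,140,130),(17,255,255))
pt=comp(T,*O,(283,261))[0];ps=comp(S,*O,(368,231))[0];print(pt.sum(),ps.sum())
a=np.linspace(0,6.28,17)[:-1];cyl=np.array([[.008*np.cos(t),y,.008*np.sin(t)] for t in a for y in(-.0225,.0225)])
for f in(0,.096):
  print("grip",fit(dict(top=pt,scene=ps),lambda p:[place(cyl,p[0],p[1],p[2],f or p[3])],[.48,.03,-.236,.096],[.01,.01,.1,.005]))
print("bench view of rest", proj("top",[.48,.03,.096]))
E
```

```text
cover top (array([ 0.59002356, -0.08706848, -0.23178887]), np.float64(0.03592450838062555))Traceback (most recent call last):
  File "<stdin>", line 8, in <module>
  File "<stdin>", line 3, in <lambda>
ValueError: min() iterable argument is empty
```

```bash
cat > m2.py <<'E'
from fit import *
T=bot.read_camera("top");S=bot.read_camera("scene")
G=((65,60,20),(95,255,255));k=np.ones((7,7),np.uint8)
cl=lambda m:cv2.morphologyEx(m.astype(np.uint8),cv2.MORPH_CLOSE,k)>0
ms=cl(comp(S,*G,(484,283))[0]);mT=cl(comp(T,*G,(181,287))[0]);print(ms.sum(),mT.sum())
rm=lambda p:[place(box(-.04,.04,-.03,.03,0,.008),*p[:3]),place(box(-p[3],p[3],-.022,.022,.05,.06),*p[:3]),place(box(-p[3]*.6,p[3]*.6,-.022,.022,0,.05),*p[:3])]
for mk in(dict(top=mT),dict(scene=ms),dict(top=mT,scene=ms)):print("rest",fit(mk,rm,[.423,.3,-.18,.024],[.01,.01,.1,.003]))
O=((8,140,130),(17,255,255))
pt=comp(T,*O,(283,261))[0];ps=comp(S,*O,(368,231))[0];print(pt.sum(),ps.sum())
a=np.linspace(0,6.28,17)[:-1];cyl=np.array([[.008*np.cos(t),y,.008*np.sin(t)] for t in a for y in(-.0225,.0225)])
print("grip",fit(dict(top=pt,scene=ps),lambda p:[place(cyl,p[0],p[1],p[2],p[3])],[.48,.03,-.236,.096],[.01,.01,.1,.005]))
E
python3 m2.py
```

```text
963 790
rest (array([ 0.42444532,  0.30600008, -0.1132808 ,  0.02130212]), np.float64(0.15733047440364512))
rest (array([ 0.42047758,  0.30664076, -0.02836801,  0.01788501]), np.float64(0.12494977902772197))
rest (array([ 0.42373512,  0.30741578, -0.08061311,  0.01734553]), np.float64(0.28303879027323886))
172 163
grip (array([ 0.48040471,  0.05468653, -0.26191437,  0.09707573]), np.float64(0.35163996074338333))
```

```bash
python3 - <<'E'
from h import *
T=np.array([[250,70],[215,262],[72,242],[105,48]])/6-.5+[156,262]
P=back("top",T,.008)*1000;print(P.round(1),P.mean(0));e=lambda a,b:(np.linalg.norm(P[a]-P[b]).round(1),np.degrees(np.arctan2(*(P[a]-P[b])[[1,0]])).round(1))
print("x edges",e(0,1),e(3,2),"y edges",e(3,0),e(2,1))
S=np.array([[8,200],[160,272],[253,155]])/6-.5+[459,258]
Q=back("scene",S,.008)*1000;print(Q.round(1),"dia mid",(Q[0]+Q[2])/2);d=lambda a,b:(np.linalg.norm(Q[a]-Q[b]).round(1),np.degrees(np.arctan2(*(Q[a]-Q[b])[[1,0]])).round(1));print(d(0,1),d(1,2))
# V top edges
V=np.array([[75,80],[180,100],[57,205],[178,217]])/6-.5+[156,262]
print("Vtop",(back("top",V,.06)*1000).round(1))
V=np.array([[72,80],[190,130],[135,17],[243,62]])/6-.5+[459,258]
print("Vtop s",(back("scene",V,.06)*1000).round(1))
V=np.array([[60,157],[187,130]])/6-.5+[156,262]
print("Vbot",(back("top",V,.04)*1000).round(1))
cv2.imwrite("pics/z.png",np.hstack([cv2.resize(bot.read_camera(c)[y-22:y+22,x-22:x+22],(400,400),interpolation=cv2.INTER_CUBIC) for c,x,y in(("top",181,287),("scene",484,283))])[:,:,::-1])
E
```

```text
[[458.  270.4   8. ]
 [380.8 281.2   8. ]
 [388.5 339.2   8. ]
 [466.7 329.7   8. ]] [423.4929827  305.10410892   8.        ]
x edges (np.float64(78.0), np.float64(-8.0)) (np.float64(78.8), np.float64(-6.9)) y edges (np.float64(59.9), np.float64(81.7)) (np.float64(58.4), np.float64(82.5))
[[460.3 272.1   8. ]
 [468.4 329.6   8. ]
 [390.3 340.8   8. ]] dia mid [425.28371887 306.43953113   8.        ]
(np.float64(58.1), np.float64(-98.1)) (np.float64(78.9), np.float64(-8.2))
Vtop [[450.7 323.9  60. ]
 [443.2 282.9  60. ]
 [402.6 328.4  60. ]
 [398.3 281.6  60. ]]
Vtop s [[448.3 282.1  60. ]
 [453.  325.   60. ]
 [402.5 290.5  60. ]
 [407.3 330.7  60. ]]
Vbot [[421.6 334.9  40. ]
 [432.4 285.5  40. ]]
```

View pics/z.png

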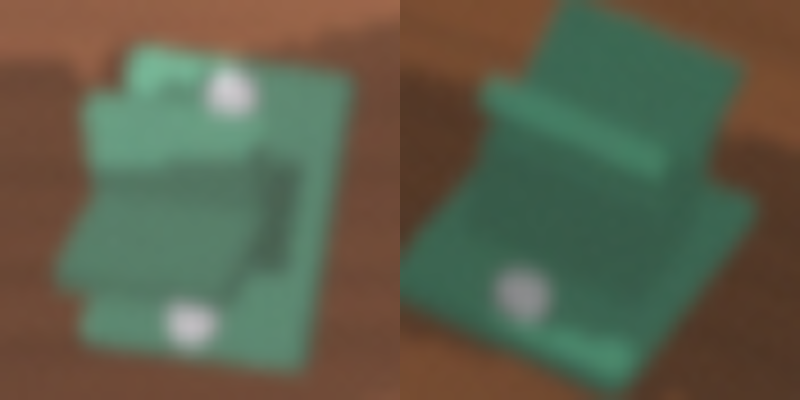

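```bash
python3 - <<'E'
from h import *
t=np.array([[54,133],[165,160]])/6-.5+[265,237]; s=np.array([[276,208],[175,163]])/6-.5+[330,200]
print((back("top",t,.097)*1000).round(1),(back("scene",s,.097)*1000).round(1),tri(t[0],s[0]),tri(t[1],s[1]))
E
```

```text
[[486.2  75.5  97. ]
 [476.2  33.7  97. ]] [[482.1  74.8  97. ]
 [476.3  30.6  97. ]] [0.48570343 0.07574196 0.09961983] [0.47677754 0.03237305 0.09789766]
```

{"op": "drive_tool", "data": {"commands": [{"hand":0.45,"translation":[50,180,0],"angular":[0,0,0.25]},{"hand":0.45,"translation":[50,180,0],"angular":[0,0,0.25]},{"hand":0.45,"translation":[50,180,0],"angular":[0,0,0.25]},{"hand":0.45,"translation":[195.5,666,-45],"angular":[0,0,0.9]},{"hand":0.45,"translation":[195.5,666,-45],"angular":[0,0,0.9]},{"hand":0.45,"translation":[195.5,666,-45],"angular":[0,0,0.9]},{"hand":0.45,"translation":[195.5,666,-45],"angular":[0,0,0.9]},{"hand":0.45,"translation":[195.5,666,-45],"angular":[0,0,0.9]},{"hand":0.45,"translation":[195.5,666,-45],"angular":[0,0,0.9]},{"hand":0.45,"translation":[195.5,666,-45],"angular":[0,0,0.9]},{"hand":0.45,"translation":[195.5,666,-45],"angular":[0,0,0.9]},{"hand":0.45,"translation":[195.5,666,-45],"angular":[0,0,0.9]}]}}

```text
t: 2.9
eef_pos: [0.4811, 0.0591, 0.2006]
tool_rot: [-0.001, 0.783, 0.622, 0.001]
contact_force: [-0.4, -1.1, -0.1]
gripper_width: 0.453
grasp_force: 0.0
```

{"op": "drive_tool", "data": {"commands": [{"hand":0.45,"translation":[0,0,-50],"angular":[0,0,0]},{"hand":0.45,"translation":[0,0,-50],"angular":[0,0,0]},{"hand":0.45,"translation":[0,0,-50],"angular":[0,0,0]},{"hand":0.45,"translation":[0,0,-50],"angular":[0,0,0]}]}}

```text
t: 3.4
eef_pos: [0.4815, 0.0537, 0.1519]
tool_rot: [0.001, 0.785, 0.619, 0.001]
contact_force: [0.7, 0.2, -0.6]
gripper_width: 0.448
grasp_force: 0.0
```

```bash
python3 - <<'E'
from h import *
a=[cv2.resize(bot.read_camera(c)[y-40:y+40,x-40:x+40],(400,400),interpolation=cv2.INTER_CUBIC) for c,x,y in(("top",284,255),("scene",368,215))]
cv2.imwrite("pics/g1.png",np.hstack(a)[:,:,::-1]);o=bot.get_obs();print(o["eef_pos"],o["tool_rot"],o["q"])
E
```

```text
[0.48131276 0.05385048 0.1516316 ] [7.64492593e-04 7.85355202e-01 6.19044166e-01 9.71353046e-04] [ 0.19497593  0.33130833 -0.51263857  2.06467063  0.22614473  0.79617465
 -0.6890366 ]
```

View pics/g1.png

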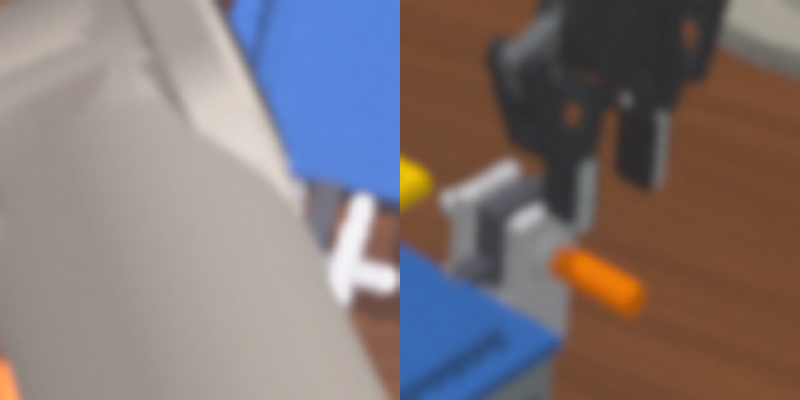

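The fingers straddle the orange grip, in the scene crop at (600,280), so I'll descend and grip.

{"op": "drive_tool", "data": {"commands": [{"hand":0.45,"translation":[0,0,-30],"angular":[0,0,0]},{"hand":0.45,"translation":[0,0,-59],"angular":[0,0,0]},{"hand":0.45,"translation":[0,0,-59],"angular":[0,0,0]},{"hand":0.45,"translation":[0,0,-59],"angular":[0,0,0]},{"hand":0.0,"translation":[0,0,-59],"angular":[0,0,0]},{"hand":0.0,"translation":[0,0,-59],"angular":[0,0,0]},{"hand":0.0,"translation":[0,0,-59],"angular":[0,0,0]},{"hand":0.0,"translation":[0,0,-59],"angular":[0,0,0]},{"hand":0.0,"translation":[0,0,-59],"angular":[0,0,0]}], "force": 40}}

```text
t: 4.62
eef_pos: [0.4811, 0.0543, 0.0918]
tool_rot: [0.0, 0.785, 0.619, 0.001]
contact_force: [1.3, 0.7, 5.0]
gripper_width: 0.172
grasp_force: 39.1
```

{"op": "drive_tool", "data": {"commands": [{"hand":0.0,"translation":[1.2,5,1],"angular":[0,0,0]},{"hand":0.0,"translation":[3.5,15,1],"angular":[0,0,0]},{"hand":0.0,"translation":[5.8,25,1],"angular":[0,0,0]},{"hand":0.0,"translation":[8.3,35,1],"angular":[0,0,0]},{"hand":0.0,"translation":[10.7,45,1],"angular":[0,0,0]},{"hand":0.0,"translation":[13,55,1],"angular":[0,0,0]},{"hand":0.0,"translation":[15.5,65,1],"angular":[0,0,0]},{"hand":0.0,"translation":[18,75,1],"angular":[0,0,0]},{"hand":0.0,"translation":[18,75,1],"angular":[0,0,0]},{"hand":0.0,"translation":[18,75,1],"angular":[0,0,0]}]}}

```text
t: 5.88
eef_pos: [0.4983, 0.1288, 0.0922]
tool_rot: [0.0, 0.785, 0.619, -0.0]
contact_force: [0.2, 0.3, -1.7]
gripper_width: 0.171
grasp_force: 38.8
```

```bash
python3 - <<'E'
from h import *
im=bot.read_camera("scene");cv2.imwrite("pics/g2.png",cv2.resize(im[150:330,260:500],(800,600),interpolation=cv2.INTER_CUBIC)[:,:,::-1])
E
```

```text
(no output)
```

View pics/g2.png

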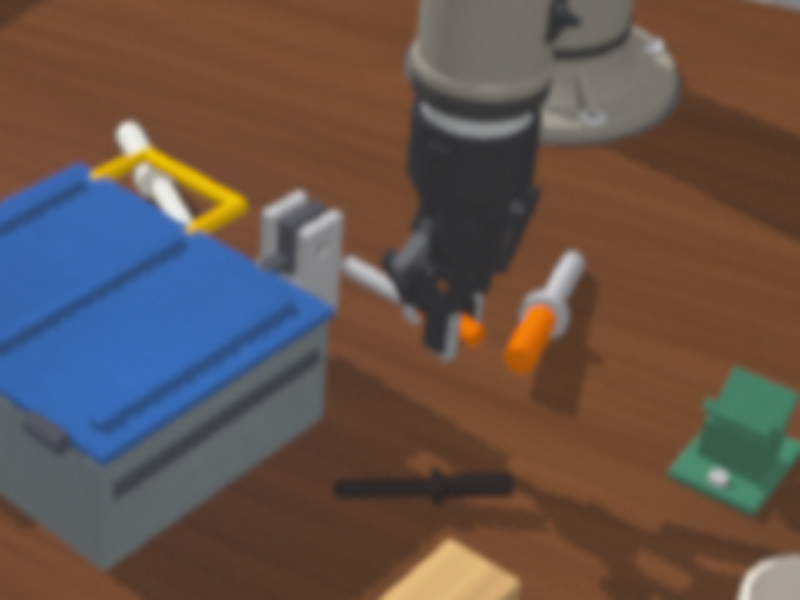

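```bash
python3 - <<'E'
from h import *
t=back("scene",[260+343*.3-.35,150+261*.3-.35],.097)[0];e=bot.get_obs()["eef_pos"];d=(e-t)[:2];print(t,e,np.hypot(*d),np.arctan2(-d[0],d[1]))
g=back("scene",[260+482*.3-.35,150+333*.3-.35],.097)[0];d=(g-e)[:2];print(g,np.hypot(*d))
print(back("top",[142.9,203.5],.09))
E
```

```text
[0.47616332 0.04015362 0.097     ] [0.49828961 0.1285585  0.09218594] 0.09113175294851712 -0.24524545959629976
[0.49966049 0.14998622 0.097     ] 0.02147152697593464
[[0.61295933 0.3800376  0.09      ]]
```

{"op": "drive_tool", "data": {"commands": [{"hand":0.0,"translation":[0,10,40],"angular":[0,0,0]},{"hand":0.0,"translation":[-20,60,50],"angular":[0,0,0.03]},{"hand":0.0,"translation":[-33,110,50],"angular":[0,0,0.06]},{"hand":0.0,"translation":[-46,160,50],"angular":[0,0,0.1]},{"hand":0.0,"translation":[-58,205,50],"angular":[0,0,0.1]},{"hand":0.0,"translation":[-66,230,40],"angular":[0,0,0.1]},{"hand":0.0,"translation":[-66,230,0],"angular":[0,0,0.1]},{"hand":0.0,"translation":[-66,230,-25],"angular":[0,0,0.1]},{"hand":0.0,"translation":[-66,230,-25],"angular":[0,0,0.1]},{"hand":0.0,"translation":[-66,230,-25],"angular":[0,0,0.1]}]}}

```text
t: 7.18
eef_pos: [0.433, 0.3593, 0.0682]
tool_rot: [0.0, 0.753, 0.658, 0.001]
contact_force: [0.5, 0.6, -1.1]
gripper_width: 0.169
grasp_force: 39.1
```

```bash
python3 - <<'E'
from h import *
im=bot.read_camera("scene");t=bot.read_camera("top")
a=cv2.resize(im[220:340,430:550],(400,400),interpolation=cv2.INTER_CUBIC);b=cv2.resize(t[240:320,130:210],(400,400),interpolation=cv2.INTER_CUBIC)
cv2.imwrite("pics/g3.png",np.hstack([a,b])[:,:,::-1]);o=bot.get_obs();print(o["eef_pos"],o["tool_rot"])
E
```

```text
[0.43324212 0.35960078 0.06865589] [1.06789253e-05 7.53349764e-01 6.57619024e-01 1.16286970e-03]
```

View pics/g3.png

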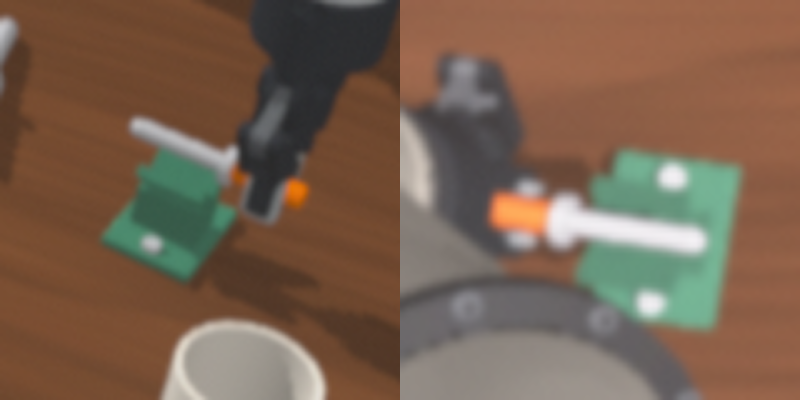

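The shaft hovers centred over the V, with its tip at crop (705,240) and the collar at (565,222). I'll lower it.

{"op": "drive_tool", "data": {"commands": [{"hand":0.0,"translation":[0,0,-8],"angular":[0,0,0]},{"hand":0.0,"translation":[0,0,-16],"angular":[0,0,0]},{"hand":0.0,"translation":[0,0,-20],"angular":[0,0,0]},{"hand":0.0,"translation":[0,0,-23],"angular":[0,0,0]},{"hand":0.0,"translation":[0,0,-23],"angular":[0,0,0]},{"hand":0.0,"translation":[0,0,-23],"angular":[0,0,0]}]}}

```text
t: 8.02
eef_pos: [0.4316, 0.3592, 0.0445]
tool_rot: [-0.0, 0.753, 0.658, -0.001]
contact_force: [-3.8, -0.8, 5.2]
gripper_width: 0.172
grasp_force: 40.1
```

{"op": "drive_tool", "data": {"commands": [{"hand":0.0,"translation":[-1,0,0],"angular":[0,0,0]},{"hand":0.0,"translation":[-1.5,0,-0.5],"angular":[0,0,0]},{"hand":0.0,"translation":[-1.5,0,-0.5],"angular":[0,0,0]}]}}

```text
t: 8.4
eef_pos: [0.4308, 0.3595, 0.044]
tool_rot: [-0.0, 0.753, 0.658, 0.0]
contact_force: [-1.7, 1.4, 4.8]
gripper_width: 0.17
grasp_force: 39.7
```

{"op": "drive_tool", "data": {"commands": [{"hand":0.22,"translation":[-0.5,0,0],"angular":[0,0,0]},{"hand":0.3,"translation":[-0.5,0,0],"angular":[0,0,0]},{"hand":0.4,"translation":[-0.5,0,0],"angular":[0,0,0]},{"hand":0.45,"translation":[-0.5,0,0],"angular":[0,0,0]},{"hand":0.45,"translation":[-0.5,0,0],"angular":[0,0,0]},{"hand":0.45,"translation":[-0.5,0,0],"angular":[0,0,0]},{"hand":0.45,"translation":[-0.5,0,30],"angular":[0,0,0]},{"hand":0.45,"translation":[-0.5,0,80],"angular":[0,0,0]},{"hand":0.45,"translation":[-0.5,0,130],"angular":[0,0,0]},{"hand":0.45,"translation":[-0.5,0,150],"angular":[0,0,0]},{"hand":0.45,"translation":[-0.5,0,150],"angular":[0,0,0]}]}}

```text
t: 9.78
eef_pos: [0.4312, 0.3598, 0.1955]
tool_rot: [0.0, 0.753, 0.658, 0.002]
contact_force: [-0.4, -0.6, -0.4]
gripper_width: 0.449
grasp_force: 0.0
```

```bash
python3 - <<'E'
from h import *
im=bot.read_camera("scene");t=bot.read_camera("top")
a=cv2.resize(im[220:340,430:550],(400,400),interpolation=cv2.INTER_CUBIC);b=cv2.resize(t[240:320,130:210],(400,400),interpolation=cv2.INTER_CUBIC)
cv2.imwrite("pics/g4.png",np.hstack([a,b])[:,:,::-1]);o=bot.get_obs();print(o["eef_pos"],o["tool_rot"],o["q"])
E
```

```text
[0.43014196 0.35855537 0.19301168] [ 1.36241811e-04  7.53206155e-01  6.57784321e-01 -5.05926741e-04] [-0.33233013  0.41079747 -0.59817193  1.85382667  0.27784535  0.96179632
 -1.18778395]
```

View pics/g4.png

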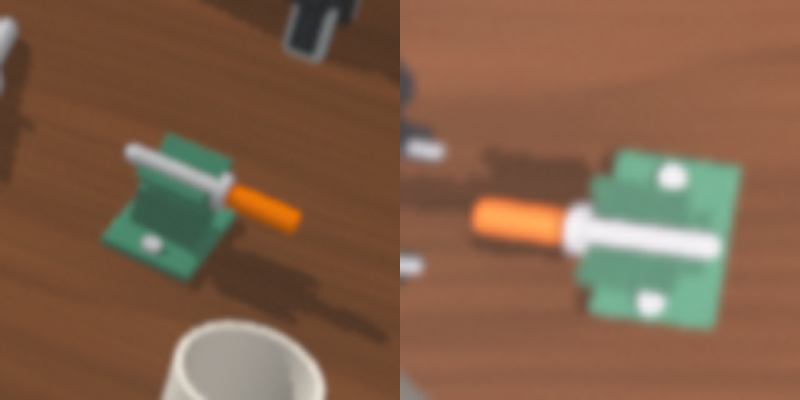

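The pin lies in the V with its collar just off the end. I'll check that it's level and plan the cover grasp.

```bash
python3 - <<'E'
from h import *
tip=tri([193.1,288.7],[468.7,264.8]);end=tri([144.7,282.9],[518.8,285.6])
d=tip-end;print(tip,end,np.linalg.norm(d),"yaw",np.arctan2(d[0],-d[1]), "tilt",d[2]/np.linalg.norm(d))
u=d/np.linalg.norm(d);mid=tip-u*.031;c=np.array([.425,.306]);w=(mid[:2]-c);y=-.136;print(mid,"notch x",np.cos(y)*w[0]+np.sin(y)*w[1],"y",-np.sin(y)*w[0]+np.cos(y)*w[1])
E
```

```text
[0.41864138 0.26876464 0.04942262] [0.43207001 0.37999315 0.05186986] 0.1120629177274613 yaw -0.12014868635864194 tilt -0.02183813824007949
[0.42235614 0.29953382 0.0500996 ] notch x -0.0017427500136215687 y -0.006764931589182164
```

{"op": "drive_tool", "data": {"commands": [{"hand":0.4,"translation":[20,-50,0],"angular":[0,0,0]},{"hand":0.4,"translation":[40,-105,0],"angular":[0,0,0]},{"hand":0.4,"translation":[50,-165,0],"angular":[0,0,-0.05]},{"hand":0.4,"translation":[55,-225,0],"angular":[0,0,-0.1]},{"hand":0.4,"translation":[55,-285,0],"angular":[0,0,-0.1]},{"hand":0.4,"translation":[50,-345,0],"angular":[0,0,-0.1]},{"hand":0.4,"translation":[30,-405,0],"angular":[0,0,-0.1]},{"hand":0.4,"translation":[4,-462,-10],"angular":[0,0,-0.1]},{"hand":0.4,"translation":[4,-462,-40],"angular":[0,0,-0.1]},{"hand":0.4,"translation":[4,-462,-40],"angular":[0,0,-0.1]},{"hand":0.4,"translation":[4,-462,-40],"angular":[0,0,-0.1]}]}}

```text
t: 11.25
eef_pos: [0.4348, -0.1019, 0.1538]
tool_rot: [-0.0, 0.785, 0.62, 0.0]
contact_force: [0.3, -0.3, 0.8]
gripper_width: 0.402
grasp_force: 0.0
```

```bash
python3 - <<'E'
from h import *
im=bot.read_camera("scene");t=bot.read_camera("top")
a=cv2.resize(im[150:250,260:360],(400,400),interpolation=cv2.INTER_CUBIC);b=cv2.resize(t[210:310,300:400],(400,400),interpolation=cv2.INTER_CUBIC)
cv2.imwrite("pics/g5.png",np.hstack([a,b])[:,:,::-1]);o=bot.get_obs();print(o["eef_pos"],o["tool_rot"],o["q"])
T=cv2.imread("pics/top0.png")[:,:,::-1].copy();m,_=comp(T,(20,120,80),(35,255,255),(356,280))
ys,xs=np.nonzero(m);p=back("top",np.c_[xs,ys],.089)[:,:2]-[.59,-.087];y=-.232;R=np.array([[np.cos(y),np.sin(y)],[-np.sin(y),np.cos(y)]])
q=p@R.T*1000;print(np.percentile(q,[1,99],axis=0)); f=q[q[:,0]<-138];print("bar x",np.median(f[:,0]),f[:,0].min(),"y",f[:,1].min(),f[:,1].max())
E
```

```text
[ 0.43535215 -0.10195772  0.15445117] [2.83591993e-04 7.84502674e-01 6.20125170e-01 4.98221369e-04] [ 0.45935554  0.25612865 -0.41797032  2.1461035   0.14869916  0.76498558
 -0.2869744 ]
[[-152.05233693 -106.22190135]
 [-101.64003131   -0.39852719]]
bar x -146.96190742828 -152.22501824383022 y -104.5218971884015 0.29439321387642226
```

View pics/g5.png

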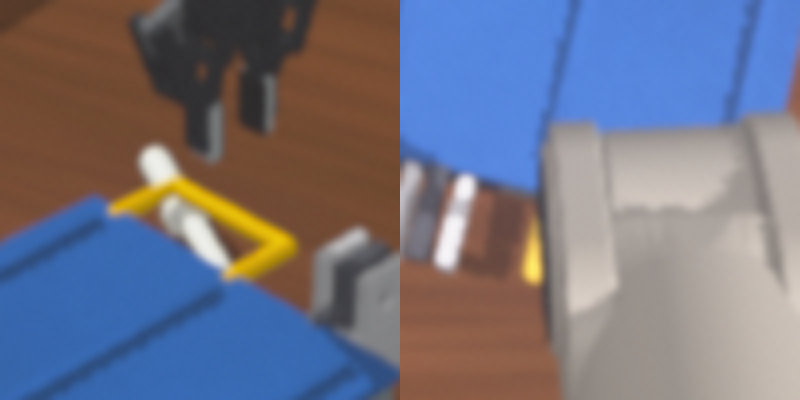

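{"op": "drive_tool", "data": {"commands": [{"hand":0.4,"translation":[-1,-2,-35],"angular":[0,0,0]},{"hand":0.4,"translation":[-1,-2,-55],"angular":[0,0,0]},{"hand":0.4,"translation":[-1,-2,-66],"angular":[0,0,0]},{"hand":0.4,"translation":[-1,-2,-66],"angular":[0,0,0]},{"hand":0.0,"translation":[-1,-2,-66],"angular":[0,0,0]},{"hand":0.0,"translation":[-1,-2,-66],"angular":[0,0,0]},{"hand":0.0,"translation":[-1,-2,-66],"angular":[0,0,0]},{"hand":0.0,"translation":[-1,-2,-66],"angular":[0,0,0]},{"hand":0.0,"translation":[-1,-2,-66],"angular":[0,0,0]}], "force": 50}}

```text
t: 12.48
eef_pos: [0.4336, -0.1048, 0.0887]
tool_rot: [0.0, 0.785, 0.619, 0.0]
contact_force: [-3.1, 1.8, 6.2]
gripper_width: 0.115
grasp_force: 48.8
```

{"op": "drive_tool", "data": {"commands": [{"hand":0.0,"translation":[0.2,0,10.8],"angular":[0,0,0]},{"hand":0.0,"translation":[0.9,-0.2,21.6],"angular":[0,0,0]},{"hand":0.0,"translation":[2.1,-0.5,32.4],"angular":[0,0,0]},{"hand":0.0,"translation":[3.7,-0.9,43.1],"angular":[0,0,0]},{"hand":0.0,"translation":[5.7,-1.4,53.7],"angular":[0,0,0]},{"hand":0.0,"translation":[8.3,-2,64.2],"angular":[0,0,0]},{"hand":0.0,"translation":[8.3,-2,64.2],"angular":[0,0,0]}]}}

```text
t: 13.35
eef_pos: [0.4414, -0.1067, 0.1527]
tool_rot: [-0.0, 0.785, 0.619, -0.0]
contact_force: [-2.5, 3.8, -1.5]
gripper_width: 0.12
grasp_force: 48.7
```

{"op": "drive_tool", "data": {"commands": [{"hand":0.0,"translation":[3,-0.7,10.4],"angular":[0,0,0]},{"hand":0.0,"translation":[6.3,-1.5,20.6],"angular":[0,0,0]},{"hand":0.0,"translation":[14.3,-3.3,40.6],"angular":[0,0,0]},{"hand":0.0,"translation":[24,-5.6,59.8],"angular":[0,0,0]},{"hand":0.0,"translation":[35.4,-8.3,78],"angular":[0,0,0]},{"hand":0.0,"translation":[48.1,-11.3,95.2],"angular":[0,0,0]},{"hand":0.0,"translation":[62.3,-14.7,111.2],"angular":[0,0,0]},{"hand":0.0,"translation":[70,-16.5,118.7],"angular":[0,0,0]},{"hand":0.0,"translation":[77.9,-18.4,125.8],"angular":[0,0,0]},{"hand":0.0,"translation":[77.9,-18.4,125.8],"angular":[0,0,0]},{"hand":0.0,"translation":[77.9,-18.4,125.8],"angular":[0,0,0]}]}}

```text
t: 14.72
eef_pos: [0.5165, -0.1247, 0.2803]
tool_rot: [-0.002, 0.785, 0.619, -0.003]
contact_force: [-20.4, 7.4, 19.8]
gripper_width: 0.114
grasp_force: 49.5
```

```bash
python3 - <<'E'
from h import *
im=bot.read_camera("scene");cv2.imwrite("pics/end.png",im[:,:,::-1])
o=bot.get_obs();print(o["eef_pos"],o["contact_force"],o["grasp_force"],o["gripper_width"])
# predicted lid outline at angles
c,s=np.cos(-.232),np.sin(-.232);R=np.array([[c,-s],[s,c]])
V=im.copy()
for a,col in((44,(255,0,0)),(50,(0,255,0)),(56,(255,255,0))):
    a=np.radians(a);P=[]
    for r,y in((.204,-.123),(.204,.123)):
        P.append([.1-r*np.cos(a),y,.089+r*np.sin(a)])
    P=np.array(P);P[:,:2]=P[:,:2]@R.T+[.59,-.087];print(proj("scene",P).round(1).tolist())
    q=proj("scene",P).round().astype(int);cv2.line(V,tuple(map(int,q[0])),tuple(map(int,q[1])),col,1)
cv2.imwrite("pics/end2.png",cv2.resize(V[60:360,100:500],(800,600))[:,:,::-1])
E
```

```text
[ 0.51644801 -0.12469921  0.28027698] [-18.70659522   5.94031664  20.28189732] 49.47695553302765 0.11740798161419823
[[260.9, 154.2], [344.6, 196.6]]
[[254.9, 150.4], [339.3, 193.2]]
[[248.2, 147.5], [333.2, 190.7]]
```

View pics/end2.png

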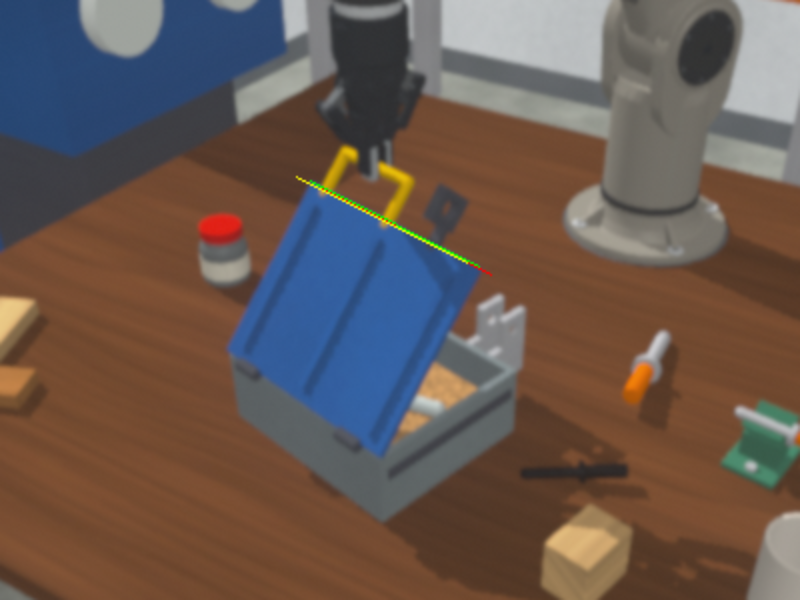

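The cover sits at about 50°. There's a radial preload of about 28 N, which I'll relax slightly.

{"op": "drive_tool", "data": {"commands": [{"hand":0.0,"translation":[-1,0.2,1],"angular":[0,0,0]},{"hand":0.0,"translation":[-1.5,0.3,1.5],"angular":[0,0,0]},{"hand":0.0,"translation":[-1.5,0.3,1.5],"angular":[0,0,0]},{"hand":0.0,"translation":[-1.5,0.3,1.5],"angular":[0,0,0]},{"hand":0.0,"translation":[-1.5,0.3,1.5],"angular":[0,0,0]},{"hand":0.0,"translation":[-1.5,0.3,1.5],"angular":[0,0,0]}]}}

```text
t: 15.52
eef_pos: [0.5169, -0.1248, 0.2809]
tool_rot: [-0.001, 0.785, 0.619, -0.001]
contact_force: [-8.6, 3.7, 7.1]
gripper_width: 0.116
grasp_force: 49.1
```

```bash
python3 -c "
from station import bot
print(bot.get_obs()['joint_vel'].round(3)); print(bot.hand_in())"
```

```text
[-0.001  0.001 -0.002  0.    -0.001 -0.    -0.   ]
the job is handed in; nothing more can be done
None
```

I drew the pin and laid it level in the V notch. The gripper is holding the cover steady at about 50°, and I handed the job in at about 15.5 s; the hand-in call returned no verdict.

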